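# Dispense one dishwasher tablet into a bowl

### The arm

A 7-joint arm with a two-finger parallel gripper is mounted at the origin on the work surface; the furniture and walls round the work are solid. World frame = base frame: x ahead of the robot, y to its left, z up, the work surface at z = 0. Lengths are in m, angles in rad, forces in N, time in s.
With the tool pointing down it reaches from about 0.4 to 0.85 m from the base axis. Payload 10.4 kg.
Tool frame: the origin (TCP) lies midway between the tips of the shut fingers; the grasp point (between the pads) lies 19 mm behind it (robot.pinch_z is the z of the grasp point in the tool frame, in m); z points along the fingers, y is the direction in which the jaws open and shut (so a half turn about z gives the same grasp; the last joint's range is limited). The gripper opens to 87 mm and grips with 3 to 60 N. Pads are 19 mm wide; open, the fingers measure 117 mm over their backs; the gripper's body (75 mm by 190 mm) begins 51 mm behind the grasp point.
Start: joints at [1.283, 0.332, -0.065, 1.46, 0.022, 1.35, -0.088], TCP at [0.164, -0.603, 0.223] pointing down, gripper open.
Joint ranges: [-2.6, 2.6], [-0.5, 2.12], [-1.47, 1.34], [0.16, 2.42], [-1.27, 4.41], [0.06, 2.06], [-2.6, 2.6]. Speed limits (rad/s): [2.22, 2.22, 2.79, 2.79, 3.14, 3.14, 3.14].

### API

Orientations are given as a unit quaternion [w, x, y, z].
In Python, from plant import robot gives the robot as it stands.
- The arm moves only by the tool carry_out, never from a script. Its argument "series" is a list of rows, each an object of numbers: "tx", "ty", "tz": the shift along the tool's x, y, z in cm; "twist": the turn about the tool's z in degrees. In form: [{"tx": .., "ty": .., "tz": .., "twist": ..}, ...]. A call has 1 to 8 rows; each row shifts and turns the commanded pose from where the row before left it, along the tool's axes as they then stand; what a row does not reach is not made up. A row lasts 1/12 s, in which the tool goes at most 41.7 mm and 7.16 degrees, less where a joint would pass 70% of its speed; a pose out of reach is approached as far as the arm can. A call with a gripper value outside its range is refused whole. "claw" is the opening, from 0 (shut) to 1 (fully open), set as the call begins (left out, the last holds). The fingers move at their own pace and stop on an object; the grip force is fixed at half the most. Time passes only in rows, so rows that do not move let the fingers close. It gives the time, the measured TCP pose, the force and the opening at its end, in the units of the state.
- robot.get_obs(): the state, without advancing time (a new reading comes with each control period).
- robot.grab_frame(name): name is "scene" or "top" or "wrist"; returns (picture, depth): 400x640x3 uint8, blue, green, red; 400x640 float32, m along the optical axis (not along the pixel's ray), 0 where there is no reading.
- robot.get_calibration(name): a dict with "fx", "fy", "cx", "cy" (pixels), "extrinsics" (4x4, takes a point from world to camera coordinates). Camera axes: x right, y down, z forward; pixel columns grow to the right and rows downward; lengths in m; the calibration is good to about 2 mm. A picture is of the moment at which its call begins: read the wrist's pose just before it. get_calibration takes no time and is no camera call; for the wrist camera it gives the pose at the moment of the call.
- robot.job_done(): hands the job in, once; it reports no verdict.
The state is a dict: "time": time; "joint_positions": joint angles; "joint_vel": joint speeds; "tau": joint torques, N m; "ee_pos": TCP position; "tcp_rot": TCP orientation; "ft_force": force on the tool from outside, world axes, zero at the start; "moment": the same for the moment, N m; "opening": finger opening in m.
Only numpy, scipy, OpenCV 4.12 (cv2) and the standard library are available. Lean on these libraries where they do the work, as an engineer would, in place of code of your own. Each camera call takes 0.05 s, during which the arm holds its last target.

### The job

Get one dishwasher tablet out of the white dispenser into the foam bowl: stand the bowl upright under the end of the spout, press the front of the wooden top flap down until it clicks and springs up, then catch the raised flap and swing it right back until it rests open on its stop. Swing the lever in the well below the flap all the way to its stop, once only, and let it spring back, so that exactly one tablet drops into the bowl. Leave the bowl there and the flap fully open for refilling, and do not disturb the tub, tin, jar and shaker nearby.

Things in the scene. Friction and masses are not known exactly. Their poses are not given: they have to be found in the camera images.
- dispenser: Fixed white box, 130 mm deep (x), 180 wide (y), rim 165 high, shut on top by a wooden flap. Origin: centre of its underside; front faces -x, outlet spout on its +y side (left seen from the robot), z up; turned by its yaw. Under the flap is an open well, 120 x 170 mm inside, its floor 115 mm above the table, with the lever in it. Two tablets are stacked inside behind the outlet.
- spout_end (a point): Middle of the free end of the spout, at dispenser (0, 144, 68) mm. The spout is 54 mm wide, juts 54 mm out of the +y wall (y = 90 to 144), floor 68 mm and underside 60 mm above the table, cheeks 12 mm. The tablet falls 0 to 40 mm beyond this end in +y, so the bowl's axis is best about 50 mm beyond it in +y.
- flap_press (a point): Where to press: on top of the flap, on a small grey disc mid-way across, 20 mm behind its front edge and 108 mm from the hinge; 173 mm above the table when shut. Moves with the flap.
- flap_edge (a point): Middle of the flap's front edge, half-way through its 8 mm thickness, 128 mm from the hinge. The flap is 184 mm wide and overhangs the box by 2 to 3 mm. Steel pins hang up to 40 mm below its underside near its -y front corner (55 to 80 mm right of its middle).
- flap_hinge (a point): Middle of the flap's hinge line, at dispenser (60, 0, 169) mm; the hinge runs along the dispenser's y.
- flap (a joint): Flap angle, rad. 0: shut, held by the touch latch; negative: pressed in (stop at -0.055, 6 mm down at flap_press). About 4 N pressing 4 to 5 mm at flap_press frees the latch; let go, it springs up to about 0.86 within 0.5 s and rests there, free to swing on up (90 g). Past upright (1.57) it falls back to its stop at 2.1 and stays. The latch does not catch again.
- lever (a joint): Lever angle, rad. 0: at rest, leaning 0.5 rad towards the dispenser's +y; grows as its top swings towards -y to a hard stop at 1.0 (leaning 0.5 the other way). Sprung, about 1 N at the tip at rest and 3 N at the stop; it returns to 0 when let go. Each full swing pushes one tablet out of the spout.
- lever_tip (a point): Top end of the lever, a black grip 15 mm thick and 22 mm long on a steel bar. The pivot is at dispenser (-15, 0, 107) mm, axis along x, the tip 52 mm from it: at rest at dispenser (-15, 25, 153) mm, at the stop at (-15, -25, 153) mm. There are 50 mm of free well on its +y side at rest.
- tablet_0_mid (a point): Centre of the lower tablet, the one that comes out: white block 40 x 30 x 16 mm, 20 g; it starts inside at dispenser (0, 67, 76) mm.
- tablet_1_mid (a point): Centre of the upper tablet, same size; it starts on the lower one and sinks to its place when that has gone. It must stay inside.
- bowl_mid (a point): White foam bowl, loose, about 50 g: 43 mm tall, rim 125 mm across outside, flaring from a foot 80 mm across; wall about 4 mm thick, inner floor 75 mm across, 6 mm above the table. The point is on its axis, 21.5 mm above its underside; z along the axis. Its rim can be pinched from above and the bowl slid or lifted; pushed high on its inner wall it tips over.
- shaker_mid (a point): Bystander: clear salt shaker with a grey cap, 44 mm across, 90 tall; centre. Not to be disturbed.
- tin_mid (a point): Bystander: food tin, 75 mm across, 58 tall; centre. Not to be disturbed.
- jam_jar_mid (a point): Bystander: glass jam jar with a yellow lid, 60 mm across, 85 tall; centre. Not to be disturbed.
- tub_mid (a point): Bystander: full dessert tub with a foil lid, 72 mm across, 72 tall; centre. Not to be disturbed.

How it is judged:
On the way, in this order (a step that is already met when the one before it is completed fails the run):
1. the flap's latch has clicked and the flap has sprung up (value of joint flap above 0.4 rad), for 0.05 s.
2. the flap has been swung back to its stop (value of joint flap above 2 rad), for 0.2 s.
3. the lever has been swung to its stop (value of joint lever above 0.9 rad), for 0.05 s.
At the end, for the whole second after the job is handed in: Flap open over 2.0 rad; lever back under 0.1 rad; first tablet in the bowl, within 50 mm of its axis and below its rim; bowl upright on the table, axis within 100 mm (seen from above) of the spout's end; second tablet still inside; tub, tin, jar and shaker within 30 mm of their start (value of joint flap above 2 rad and value of joint lever below 0.1 rad and horizontal distance between tablet_0_mid and bowl_mid below 0.05 m and z of tablet_0_mid in the frame of bowl_mid between -0.02 and 0.022 m and angle between bowl_mid's own z axis and vertical below 0.12 rad and height (world z) of bowl_mid below 0.03 m and horizontal distance between bowl_mid and spout_end below 0.1 m and y of tablet_1_mid in the frame of dispenser between 0.04 and 0.09 m and z of tablet_1_mid in the frame of dispenser above 0.06 m and x of tablet_1_mid in the frame of dispenser between -0.03 and 0.03 m); the robot touches nothing.
It fails at once if a bystander (tub, tin, jar or shaker) is moved by more than 30 mm or tipped (distance of any of shaker_mid, tin_mid, jam_jar_mid, tub_mid from where it was at the start of the episode above 0.03 m or angle between any of shaker_mid, tin_mid, jam_jar_mid, tub_mid's own z axis and vertical above 0.3 rad).
It also fails if it takes over 58 s, if anything falls off the work surface, if the arm or the gripper's body presses on something with over 40 N, if the wrist force passes 120 N, or if a joint passes its speed limit or range.

## Working session

There is one attempt and no reset: what is moved stays moved. The work goes in short steps, Python scripts to look and compute and a tool call to move; the robot and the scene stay as the last step left them, time stands still between calls to the robot, and variables do not carry over. Pictures are saved under pics/ and viewed, and the job is handed in when it is done.

Besides the shell and the picture viewer there is one more tool, called after "Call:" as name(argument=value, ...) on one line, values as JSON. carry_out: Moves the arm, as the interface text tells. Its arguments: {"type":"object","properties":{"series":{"type":"array"},"claw":{"type":"number"}},"required":["series"]}

```bash
ls; mkdir -p pics
cat > h.py <<'E'
import numpy as np, cv2
from plant import robot
def shot(n,f):
    c=robot.get_calibration(n); im,d=robot.grab_frame(n); cv2.imwrite('pics/'+f+'.png',im); np.savez('pics/'+f+'.npz',d=d,im=im,E=c['extrinsics'],K=[c['fx'],c['fy'],c['cx'],c['cy']])
    return im,d,c
def cloud(f):
    z=np.load('pics/'+f+'.npz'); d=z['d'];fx,fy,cx,cy=z['K'];E=z['E']
    v,u=np.mgrid[:d.shape[0],:d.shape[1]]
    P=np.stack([(u-cx)/fx*d,(v-cy)/fy*d,d],-1)
    R,t=E[:3,:3],E[:3,3]
    W=(P-t)@R
    W[d<=0]=np.nan
    return W,z['im']
def proj(f,p):
    z=np.load('pics/'+f+'.npz');fx,fy,cx,cy=z['K'];q=z['E'][:3,:3]@np.array(p)+z['E'][:3,3]
    return q[0]/q[2]*fx+cx,q[1]/q[2]*fy+cy
E
python3 - <<'E'
from h import *
o=robot.get_obs();print(o)
for n in('scene','top','wrist'): shot(n,n+'0')
for n in('scene','top'): 
  c=robot.get_calibration(n);print(n,np.round(c['extrinsics'],3),c['fx'])
E
```

```text
pics
{'time': 0.0, 'joint_positions': array([ 1.28339719,  0.33287649, -0.06471351,  1.46099239,  0.02159185,
        1.34991563, -0.08851343]), 'joint_vel': array([ 1.89259215e-03,  6.97720619e-05, -1.40361913e-04,  1.76594769e-03,
       -6.53451291e-04, -3.68365495e-04,  2.01787964e-04]), 'tau': array([ 1.10611763e-03, -6.23245597e+01,  2.50128529e-02, -3.89888227e+01,
       -6.14255201e-02,  3.96992464e-02,  9.35988123e-05]), 'ee_pos': array([ 0.16346551, -0.60281141,  0.22172672]), 'tcp_rot': array([-7.37191593e-04,  9.91246401e-01,  1.32022773e-01, -1.28312603e-04]), 'ft_force': array([-0.68210707, -0.52016819,  0.91432852]), 'moment': array([ 0.00548584, -0.04558538,  0.02480939]), 'opening': 0.08707207291970609}
scene [[-0.867 -0.499 -0.003  0.464]
 [-0.203  0.359 -0.911  0.129]
 [ 0.456 -0.789 -0.412  1.03 ]
 [ 0.     0.     0.     1.   ]] 399.57958236029
top [[ 0.005 -1.    -0.017  0.162]
 [-0.98  -0.002 -0.198  0.45 ]
 [ 0.198  0.017 -0.98   1.034]
 [ 0.     0.     0.     1.   ]] 438.54527463541984
```

View pics/scene0.png

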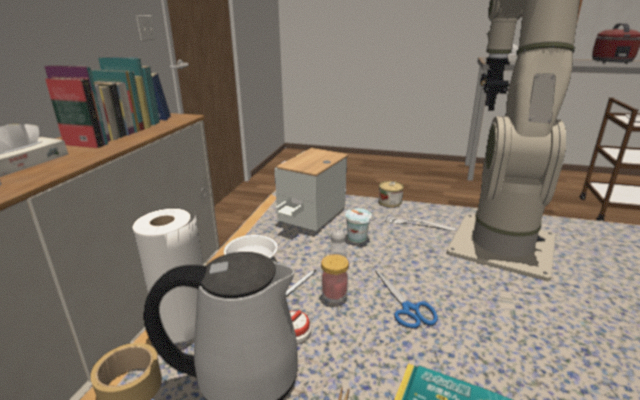

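View pics/top0.png

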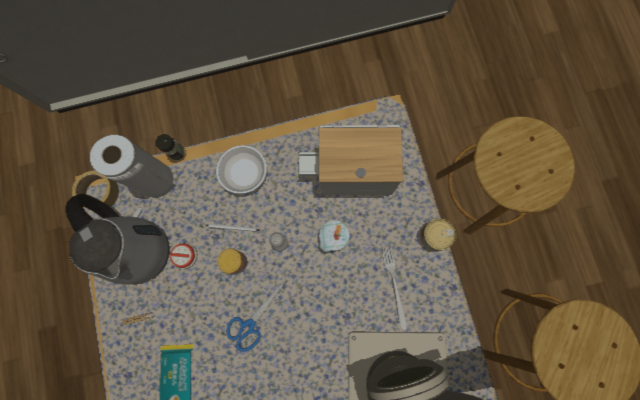

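Run:
```python
from h import *
W,im=cloud('top0')
for r in range(0,400,20): print(r,' '.join('%4d,%4d,%3d'%tuple(np.nan_to_num(W[r,c]*1000)) for c in range(0,640,50)))
```

```text
0 1030,1125,-20 1059,1008,-62 1096, 889,-116 1129, 754,-165 1168, 610,-222 1190, 446,-254 1229, 277,-312 1285,  94,-394 1333,-107,-465 1397,-333,-558 1502,-605,-710 1500,-833,-710 1500,-1061,-712
20 1016,1182,-98 1049,1064,-150 1082, 934,-203 1120, 794,-263 1160, 641,-326 1184, 468,-366 1235, 288,-446 1282,  90,-521 1345,-130,-621 1396,-369,-703 1402,-599,-713 1400,-825,-712 1397,-1048,-710
40 1003,1251,-191 1033,1122,-243 1068, 986,-303 1106, 838,-369 1151, 678,-446 1176, 492,-491 1228, 299,-581 1299,  84,-702 1303,-141,-711 1300,-366,-709 1302,-592,-714 1309,-823,-727 1296,-1035,-707
60  980,1316,-281 1013,1184,-342 1055,1048,-422 1097, 893,-502 1138, 718,-581 1166, 519,-634 1209, 310,-716 1208,  84,-716 1204,-138,-709 1201,-360,-706 1207,-588,-720 1200,-804,-708 1204,-1030,-717
80  941,1366,-354  992,1259,-462 1035,1115,-552 1074, 946,-635 1109, 755,-709 1110, 532,-712 1110, 308,-712 1112,  85,-717 1108,-136,-711 1109,-358,-715 1108,-578,-713 1109,-800,-718 1105,-1015,-711
100 1018,1650,-712  972,1350,-608 1007,1186,-691 1016, 974,-712 1015, 750,-710 1016, 528,-714 1019, 307,-722 
[... 2075 characters left out ...]
138, 477, -1  140, 352, 10  140, 232,  0  141, 111, -2  142,  -9,  2  142,-130,  0   96,-452,-565  122,-493,-265    0,   0,  0
340   -5,1489,-709   -5,1292,-718   90, 717,  0   91, 596, -2   91, 474, -2   93, 352,  0   94, 231,  1   96, 111, 12   97,  -7,  9   96,-128, -1    7,-500,-716   65,-485,-260   66,-634,-265
360  -84,1492,-729  -79,1277,-710   43, 714, -3   46, 590,  2   46, 470,  0   47, 351, -2   48, 231,  0   51, 112, 12   71,  10,128   51,-125,  2  -36,-430,-532    9,-481,-263   10,-627,-263
380 -155,1466,-710 -154,1269,-713 -153,1071,-714    0, 587,  0    1, 468, -1    2, 348,  1    3, 230, -2    7, 112, 15   63,  31,275    6,-124, -2 -138,-487,-709  -46,-479,-269  -43,-619,-261
```

The top view shows the dispenser at about (360,155), its spout at (308,163), the bowl at (242,170), the tub at (335,236), the shaker at (277,241), the jar at (231,261) and the tin at (439,235). I'll measure these poses now.

```bash
python3 - <<'E'
from h import *
W,im=cloud('top0')
z=W[...,2];x=W[...,0];y=W[...,1]
m=(z>.165)&(z<.182)&(x>.38)&(x<.65)&(y>-.1)&(y<.2)
P=(W[m][:,:2]*1000).astype(np.float32)
r=cv2.minAreaRect(P);print('flap',r,cv2.boxPoints(r),z[m].mean())
# robust edges: colour disc
n,l,s,c=cv2.connectedComponentsWithStats(m.astype(np.uint8));print(s)
# spout
def reg(n,zl,zh,xl,xh,yl,yh):
    m=(z>zl)&(z<zh)&(x>xl)&(x<xh)&(y>yl)&(y<yh)
    P=(W[m][:,:2]*1000).astype(np.float32)
    print(n,m.sum(),cv2.minEnclosingCircle(P),P.min(0),P.max(0),np.round(P.mean(0)),z[m].max())
    return m,P
m,P=reg('spout',.055,.1,.45,.6,.19,.27);print(cv2.minAreaRect(P),cv2.boxPoints(cv2.minAreaRect(P)))
reg('bowl',.03,.055,.4,.62,.28,.48)
reg('bowlall',.015,.055,.4,.62,.28,.48)
reg('tub',.06,.09,.25,.42,.07,.19)
reg('shaker',.07,.11,.25,.42,.2,.30)
reg('jar',.07,.11,.2,.36,.3,.42)
reg('tin',.045,.08,.25,.42,-.2,-.08)
def disc(x0,y0): 
    pass
E
python3 - <<'E'
import cv2
im=cv2.imread('pics/top0.png')
cv2.imwrite('pics/top0c.png',cv2.resize(im[100:280,200:470],None,fx=2.9,fy=2.9,interpolation=cv2.INTER_CUBIC))
E
```

```text
flap ((512.8530883789062, 93.25910949707031), (131.6930389404297, 184.17361450195312), 0.036017511039972305) [[446.94873   185.3045   ]
 [447.06445     1.1309248]
 [578.75745     1.2137146]
 [578.6417    185.3873   ]] 0.17272621404730254
[[     0      0    640    400 251382]
 [   320    125      1      1      1]
 [   324    125      1      1      1]
 [   326    125      2      2      2]
 [   318    125     85     57   4606]
 [   359    125      2      1      2]
 [   362    125      1      1      1]
 [   390    125      1      1      1]
 [   399    125      1      1      1]
 [   329    126      3      1      3]]
spout 460 ((513.9636840820312, 213.74891662597656), 34.641597747802734) [486.53665 190.03986] [541.7047  237.67468] [514. 214.] 0.085379363925766
((514.018310546875, 213.7156219482422), (46.96146774291992, 55.170135498046875), 88.79173278808594) [[485.94424 190.8218 ]
 [541.1021  189.65843]
 [542.0924  236.60945]
 [486.9345  237.77281]]
bowl 544 ((508.45416259765625, 385.7381591796875), 63.18362808227539) [446.4364  323.48346] [571.14874 447.53885] [515. 392.] 0.04811758612976298
bowlall 991 ((508.45416259765625, 385.7381591796875), 63.18362808227539) [446.4364  323.48346] [571.14874 447.53885] [516. 393.] 0.04811758612976298
tub 746 ((337.8587341308594, 154.82672119140625), 39.79887390136719) [302.68442 117.14515] [376.52728 185.88786] [339. 153.] 0.07688193456147598
shaker 167 ((329.451904296875, 286.0561828613281), 17.27629852294922) [313.0738  269.39667] [346.11517 299.6    ] [329. 284.] 0.09208340161698127
jar 505 ((300.22088623046875, 358.6723327636719), 68.87374114990234) [250.70445 300.01602] [336.3182 419.9736] [279. 391.] 0.09083989259031879
tin 658 ((345.7967224121094, -100.99173736572266), 37.552127838134766) [ 309.02164 -138.21828] [383.3075  -80.02497] [ 345. -107.] 0.06265242254629702
```

View pics/top0c.png

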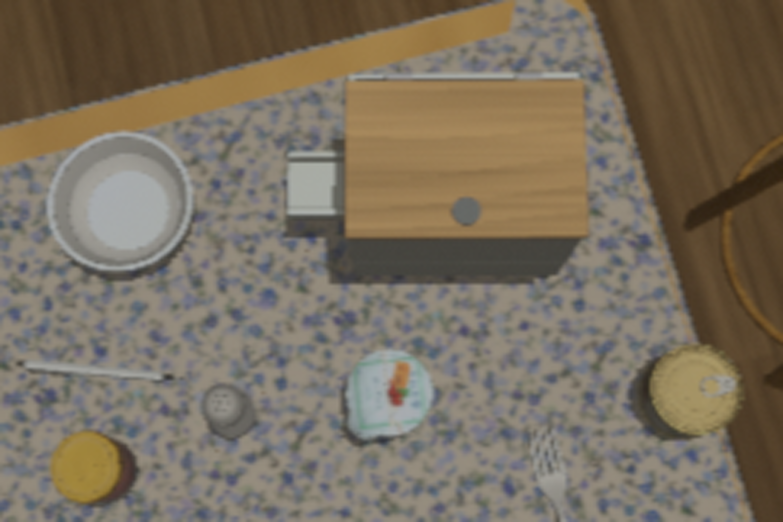

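Call:
carry_out(series=[{"tz": -3, "twist": 5}, {"tz": -3, "twist": 5}, {"tz": -3, "twist": 5}, {"tx": 3, "ty": -2.5}, {"tx": 3, "ty": -2.5}, {"tx": 3, "ty": -2.5}, {"tx": 3, "ty": -2.5}, {"tx": 3, "ty": -2.5}], claw=0.4)

```text
invalid input at $.series[0]: expected keys tx, ty, tz, twist
```

```bash
cat > s.py <<'E'
from h import *
from scipy.spatial.transform import Rotation as Ro
o=robot.get_obs()
q=o['tcp_rot'];R=Ro.from_quat([q[1],q[2],q[3],q[0]]).as_matrix()
print('t',o['time'],'p',np.round(o['ee_pos']*1000,1),'j',np.round(o['joint_positions'],2),'F',np.round(o['ft_force'],1),'op',round(o['opening']*1000,1));print(np.round(R,3))
E
python3 s.py
```

```text
t 0.15 p [ 163.5 -602.9  222. ] j [ 1.28  0.33 -0.06  1.46  0.02  1.35 -0.09] F [-0.1  0.3  0.4] op 86.9
[[ 0.965  0.262 -0.   ]
 [ 0.262 -0.965  0.001]
 [-0.    -0.001 -1.   ]]
```

Call:
carry_out(series=[{"tx": 0, "ty": 0, "tz": -3, "twist": 5}, {"tx": 0, "ty": 0, "tz": -3, "twist": 5}, {"tx": 0, "ty": 0, "tz": -3, "twist": 5.2}, {"tx": 3, "ty": -2.5, "tz": 0, "twist": 0}, {"tx": 3, "ty": -2.5, "tz": 0, "twist": 0}, {"tx": 3, "ty": -2.5, "tz": 0, "twist": 0}, {"tx": 3, "ty": -2.5, "tz": 0, "twist": 0}, {"tx": 3, "ty": -2.5, "tz": 0, "twist": 0}], claw=0.4)

```text
time: 0.82
ee_pos: [0.3147, -0.4768, 0.3125]
tcp_rot: [0.0, 1.0, -0.0, -0.0]
ft_force: [1.0, -0.5, 0.2]
opening: 0.0416
```

```bash
python3 s.py
```

```text
t 0.8167 p [ 314.7 -476.8  312.5] j [ 1.03  0.19 -0.15  1.45  0.03  1.5  -0.69] F [ 1.  -0.5  0.2] op 41.6
[[ 1.    -0.001 -0.   ]
 [-0.001 -1.    -0.   ]
 [-0.     0.    -1.   ]]
```

Call:
carry_out(series=[{"tx": 2, "ty": -3.6, "tz": 0, "twist": 0}, {"tx": 2, "ty": -3.6, "tz": 0, "twist": 0}, {"tx": 2, "ty": -3.6, "tz": 0, "twist": 0}, {"tx": 2, "ty": -3.6, "tz": 0, "twist": 0}, {"tx": 2, "ty": -3.6, "tz": 0, "twist": 0}, {"tx": 2, "ty": -3.6, "tz": 0, "twist": 0}, {"tx": 2, "ty": -3.6, "tz": 0, "twist": 0}, {"tx": 2, "ty": -3.6, "tz": 0, "twist": 0}])

```text
time: 1.48
ee_pos: [0.4742, -0.1885, 0.3126]
tcp_rot: [0.0, 1.0, -0.0, 0.0]
ft_force: [0.2, -0.8, -0.4]
opening: 0.0346
```

Call:
carry_out(series=[{"tx": 1, "ty": -4, "tz": 0, "twist": 0}, {"tx": 1, "ty": -4, "tz": 0, "twist": 0}, {"tx": 1, "ty": -4, "tz": 0, "twist": 0}, {"tx": 0, "ty": -4, "tz": 0, "twist": 0}, {"tx": 0, "ty": -4, "tz": 0, "twist": 0}, {"tx": 0, "ty": -4, "tz": 0, "twist": 0}, {"tx": 0, "ty": -4, "tz": 0, "twist": 0}, {"tx": 0, "ty": -4, "tz": 0, "twist": 0}])

```text
time: 2.15
ee_pos: [0.5035, 0.1314, 0.3126]
tcp_rot: [0.0, 1.0, -0.0, 0.0]
ft_force: [0.7, -0.2, -0.3]
opening: 0.035
```

```bash
python3 s.py
```

```text
t 2.15 p [503.5 131.4 312.6] j [ 0.32  0.12 -0.72  1.56  0.08  1.49 -1.97] F [ 0.7 -0.2 -0.3] op 35.0
[[ 1.    -0.001  0.   ]
 [-0.001 -1.    -0.   ]
 [ 0.     0.    -1.   ]]
```

Call:
carry_out(series=[{"tx": -0.1, "ty": -3.9, "tz": 0, "twist": 0}, {"tx": -0.1, "ty": -3.9, "tz": 0, "twist": 0}, {"tx": -0.1, "ty": -3.9, "tz": 0, "twist": 0}, {"tx": -0.1, "ty": -3.9, "tz": 0, "twist": 0}, {"tx": -0.1, "ty": -3.9, "tz": 0, "twist": 0}, {"tx": -0.1, "ty": -3.9, "tz": 0, "twist": 0}, {"tx": -0.2, "ty": -3.9, "tz": 0, "twist": 0}, {"tx": -0.2, "ty": -3.9, "tz": 0, "twist": 0}])

```text
time: 2.82
ee_pos: [0.4941, 0.443, 0.3118]
tcp_rot: [0.0, 1.0, -0.001, -0.0]
ft_force: [0.8, -0.3, 0.5]
opening: 0.0347
```

Call:
carry_out(series=[{"tx": 0, "ty": 0, "tz": 3.5, "twist": -5}, {"tx": 0, "ty": 0, "tz": 3.5, "twist": -5}, {"tx": 0, "ty": 0, "tz": 3.5, "twist": -5}, {"tx": 0, "ty": 0, "tz": 3.5, "twist": 0}, {"tx": 0, "ty": 0, "tz": 3.5, "twist": 0}, {"tx": 0, "ty": 0, "tz": 0, "twist": 0}])

```text
time: 3.32
ee_pos: [0.4919, 0.4383, 0.1298]
tcp_rot: [0.003, 0.991, 0.13, -0.004]
ft_force: [-0.7, -1.4, -1.8]
opening: 0.0347
```

```bash
python3 s.py; python3 -c "
from h import *
shot('wrist','w1');shot('top','t1')"
```

```text
t 3.3167 p [491.9 438.3 129.8] j [-0.24  0.6  -0.8   1.43  0.43  1.3  -2.38] F [-0.7 -1.4 -1.8] op 34.7
[[ 0.966  0.259 -0.008]
 [ 0.259 -0.966 -0.008]
 [-0.009  0.005 -1.   ]]
```

View pics/w1.png

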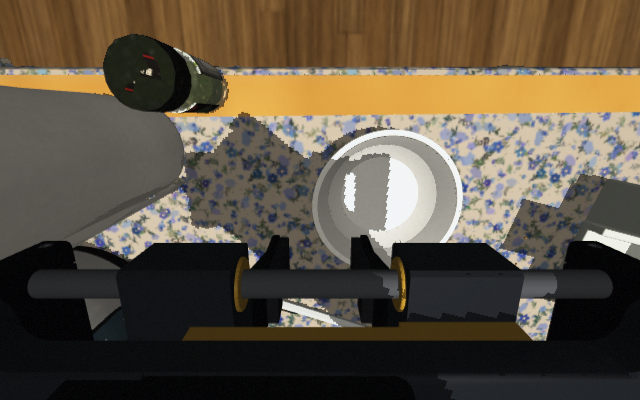

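View pics/t1.png

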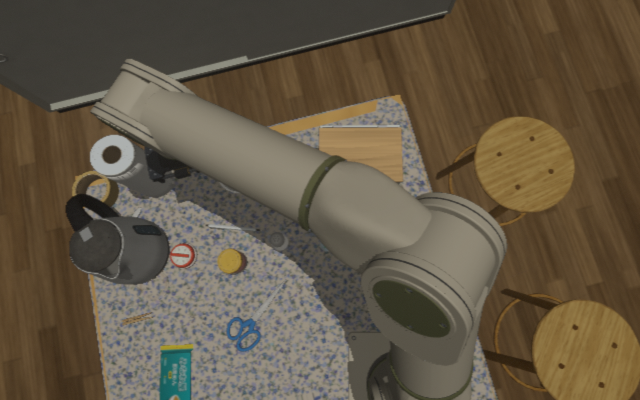

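```bash
python3 s.py
python3 - <<'E'
from h import *
for f in('top0','w1'):
    W,im=cloud(f)
    for zl,zh in((.02,.08),(.09,.15),(.15,.2),(.2,.26)):
        m=(W[...,2]>zl)&(W[...,2]<zh)&(W[...,1]>.45)&(W[...,1]<.8)&(W[...,0]>.3)&(W[...,0]<.65)
        if m.sum()>5: print(f,zl,m.sum(),np.nanpercentile(W[m],[1,50,99],axis=0).round(3).tolist())
W,im=cloud('w1')
m=(W[...,2]>.036)&(W[...,2]<.055)&(W[...,1]>.25)&(W[...,1]<.5)&(W[...,0]>.4)
P=(W[m][:,:2]*1000).astype(np.float32);print(m.sum(),cv2.minEnclosingCircle(P),P.min(0),P.max(0))
for x in (.36,.42,.48,.51,.54): 
  m=(abs(W[...,0]-x)<.01)&(W[...,1]>.48)&(W[...,2]>.02)&(W[...,1]<.75); print(x,m.sum(), W[m][:,1].min() if m.any() else 0)
E
```

```text
t 3.4167 p [493.9 441.2 137.4] j [-0.24  0.6  -0.8   1.42  0.43  1.3  -2.38] F [-0.3  0.4  0.9] op 35.0
[[ 0.966  0.258 -0.002]
 [ 0.258 -0.966 -0.001]
 [-0.002  0.001 -1.   ]]
top0 0.02 1817 [[0.301, 0.505, 0.02], [0.448, 0.59, 0.046], [0.567, 0.797, 0.079]]
top0 0.09 1410 [[0.302, 0.543, 0.091], [0.422, 0.578, 0.113], [0.575, 0.722, 0.149]]
top0 0.15 1181 [[0.302, 0.562, 0.151], [0.419, 0.59, 0.178], [0.52, 0.715, 0.2]]
top0 0.2 3334 [[0.302, 0.567, 0.201], [0.397, 0.631, 0.215], [0.53, 0.706, 0.231]]
w1 0.02 8120 [[0.348, 0.54, 0.021], [0.507, 0.574, 0.06], [0.578, 0.636, 0.08]]
w1 0.09 16987 [[0.452, 0.459, 0.091], [0.524, 0.571, 0.113], [0.577, 0.611, 0.149]]
w1 0.15 6871 [[0.474, 0.454, 0.15], [0.497, 0.569, 0.163], [0.527, 0.587, 0.199]]
w1 0.2 40644 [[0.481, 0.451, 0.202], [0.508, 0.484, 0.224], [0.522, 0.527, 0.247]]
3098 ((507.608642578125, 383.248779296875), 63.36281204223633) [448.16632 320.47815] [570.58295 446.25143]
0.36 1186 0.5735719525726876
0.42 0 0
0.48 6215 0.5142233008716377
0.51 26220 0.48000410332652976
0.54 4055 0.5407187347173257
```

The wrist view shows the bowl rim circle centred near pixel (388,195), just ahead of the fingers. The towel roll is on the left, about 25 mm clear of the gripper body. The fingers line up with the +y side of the rim, so I'll go down and close lightly.

Call:
carry_out(series=[{"tx": 0, "ty": 0, "tz": 3, "twist": 0}, {"tx": 0, "ty": 0, "tz": 3, "twist": 0}, {"tx": 0, "ty": 0, "tz": 2.6, "twist": 0}, {"tx": 0, "ty": 0, "tz": 1.5, "twist": 0}, {"tx": 0, "ty": 0, "tz": 0.5, "twist": 0}, {"tx": 0, "ty": 0, "tz": 0, "twist": 0}, {"tx": 0, "ty": 0, "tz": 0, "twist": 0}])

```text
time: 4.0
ee_pos: [0.4949, 0.4427, 0.0338]
tcp_rot: [-0.001, 0.991, 0.13, 0.001]
ft_force: [0.7, -0.1, 0.7]
opening: 0.0351
```

Call:
carry_out(series=[{"tx": 0, "ty": 0, "tz": 0, "twist": 0}, {"tx": 0, "ty": 0, "tz": 0, "twist": 0}, {"tx": 0, "ty": 0, "tz": 0, "twist": 0}, {"tx": 0, "ty": 0, "tz": 0, "twist": 0}, {"tx": 0, "ty": 0, "tz": 0, "twist": 0}], claw=0.12)

```text
time: 4.42
ee_pos: [0.4943, 0.4416, 0.0318]
tcp_rot: [0.0, 0.991, 0.13, 0.0]
ft_force: [-0.2, 0.2, 0.4]
opening: 0.0131
```

```bash
python3 s.py; python3 -c "
from h import *
shot('wrist','w2')"
```

```text
t 4.4167 p [494.3 441.6  31.8] j [-0.27  0.7  -0.75  1.51  0.51  1.13 -2.43] F [-0.2  0.2  0.4] op 13.1
[[ 0.966  0.258  0.   ]
 [ 0.258 -0.966  0.   ]
 [ 0.     0.    -1.   ]]
```

View pics/w2.png

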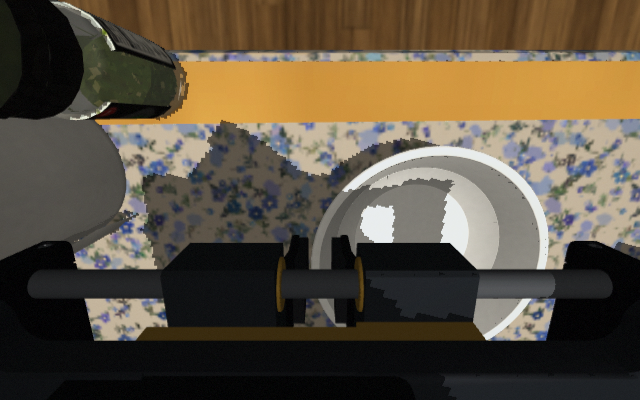

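The rim sits between the fingers, at pixel (318,270). I'll drag the bowl now.

Call:
carry_out(series=[{"tx": -0.1, "ty": 0.5, "tz": 0, "twist": 0}, {"tx": -0.2, "ty": 1.0, "tz": 0, "twist": 0}, {"tx": -0.3, "ty": 1.5, "tz": 0, "twist": 0}, {"tx": -0.3, "ty": 1.5, "tz": 0, "twist": 0}, {"tx": -0.3, "ty": 1.5, "tz": 0, "twist": 0}, {"tx": -0.3, "ty": 1.5, "tz": 0, "twist": 0}, {"tx": -0.3, "ty": 1.5, "tz": 0, "twist": 0}, {"tx": -0.1, "ty": 0.6, "tz": 0, "twist": 0}])

```text
time: 5.13
ee_pos: [0.5014, 0.3408, 0.0315]
tcp_rot: [0.001, 0.992, 0.129, 0.0]
ft_force: [-0.0, 1.1, 0.4]
opening: 0.0103
```

Call:
carry_out(series=[{"tx": 0, "ty": 0, "tz": 0, "twist": 0}, {"tx": 0, "ty": 0, "tz": 0, "twist": 0}])

```text
time: 5.3
ee_pos: [0.5007, 0.3436, 0.0316]
tcp_rot: [0.0, 0.992, 0.13, 0.0]
ft_force: [-0.7, -0.3, -0.7]
opening: 0.0106
```

```bash
python3 s.py; python3 -c "
from h import *
shot('wrist','w3');shot('scene','s3')
W,im=cloud('w3')
m=(W[...,2]>.036)&(W[...,2]<.05)&(W[...,1]>.18)&(W[...,1]<.42)&(W[...,0]>.41)&(W[...,0]<.62)
P=(W[m][:,:2]*1000).astype(np.float32);print(m.sum(),cv2.minEnclosingCircle(P),P.min(0),P.max(0))
"
```

```text
t 5.3 p [500.7 343.6  31.6] j [-0.08  0.6  -0.77  1.67  0.47  1.07 -2.31] F [-0.7 -0.3 -0.7] op 10.6
[[ 0.966  0.258  0.   ]
 [ 0.258 -0.966 -0.   ]
 [ 0.     0.    -1.   ]]
7138 ((532.2793579101562, 269.8671875), 93.36048889160156) [463.87997 180.03142] [577.747   359.70294]
```

View pics/w3.png

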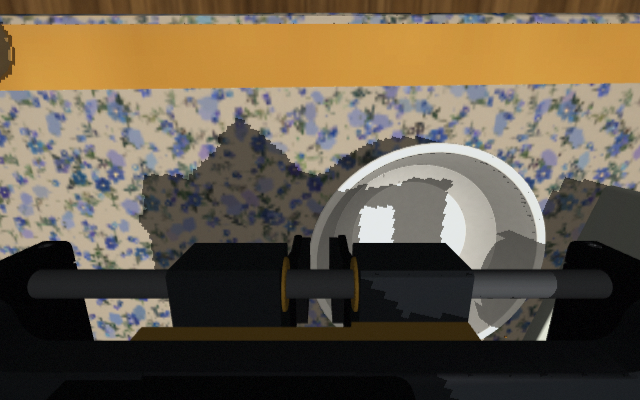

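View pics/s3.png

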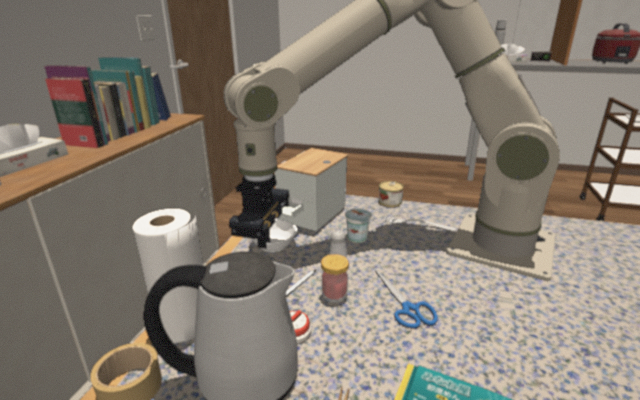

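The wrist view shows the bowl following, still in the jaws with its rim centred near (430,250). I'll release it, rise and check.

Call:
carry_out(series=[{"tx": 0, "ty": 0, "tz": 0, "twist": 0}, {"tx": 0, "ty": 0, "tz": 0, "twist": 0}, {"tx": 0, "ty": 0, "tz": -1.5, "twist": 0}, {"tx": 0, "ty": 0, "tz": -3.5, "twist": 0}, {"tx": 0, "ty": 0, "tz": -4, "twist": 0}, {"tx": 0, "ty": 0, "tz": -4, "twist": 0}, {"tx": 0, "ty": 0, "tz": -4, "twist": 0}, {"tx": 0, "ty": 0, "tz": -4, "twist": 0}], claw=0.35)

```text
time: 6.07
ee_pos: [0.4998, 0.3443, 0.2449]
tcp_rot: [-0.0, 0.991, 0.131, 0.0]
ft_force: [0.7, 0.4, -0.0]
opening: 0.0303
```

```bash
python3 s.py; python3 -c "
from h import *
shot('wrist','w4')
W,im=cloud('w4')
m=(W[...,2]>.036)&(W[...,2]<.05)&(W[...,1]>.215)&(W[...,1]<.42)&(W[...,0]>.41)&(W[...,0]<.62)
P=(W[m][:,:2]*1000).astype(np.float32);print(m.sum(),cv2.minEnclosingCircle(P),P.min(0),P.max(0))
"
```

```text
t 6.0667 p [499.8 344.3 244.9] j [-0.02  0.4  -0.87  1.44  0.31  1.43 -2.2 ] F [ 0.7  0.4 -0. ] op 30.3
[[ 0.966  0.26   0.001]
 [ 0.26  -0.966  0.001]
 [ 0.001 -0.    -1.   ]]
1912 ((514.7340698242188, 289.7801818847656), 63.141517639160156) [452.88776 228.13823] [577.0981  352.31702]
```

View pics/w4.png

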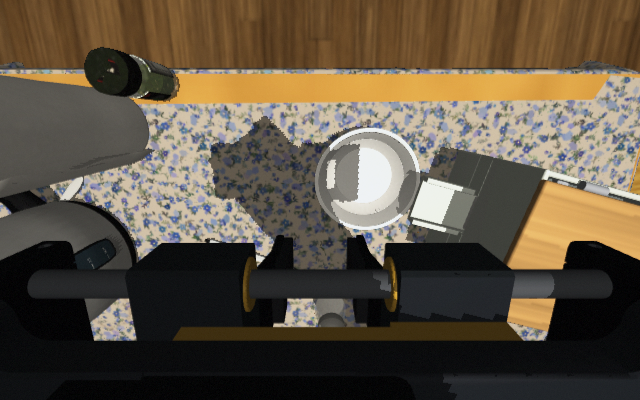

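The wrist view shows the bowl upright at (367,178), just beyond the spout end at (440,205). Measured, its axis is 52 mm beyond the spout end. The next job is the flap press.

Call:
carry_out(series=[{"tx": 0, "ty": 0, "tz": 0, "twist": 5}, {"tx": 0, "ty": 0, "tz": 0, "twist": 5}, {"tx": 0, "ty": 0, "tz": 0, "twist": 5}, {"tx": -0.7, "ty": 4, "tz": 0, "twist": 0}, {"tx": -0.7, "ty": 4, "tz": 0, "twist": 0}, {"tx": -0.7, "ty": 4, "tz": 0, "twist": 0}, {"tx": -0.6, "ty": 4, "tz": 0, "twist": 0}, {"tx": -0.6, "ty": 4, "tz": 0, "twist": 0}], claw=0)

```text
time: 6.78
ee_pos: [0.4666, 0.1429, 0.2422]
tcp_rot: [-0.0, 1.0, 0.0, 0.0]
ft_force: [0.4, -0.4, -0.1]
opening: 0.0004
```

Call:
carry_out(series=[{"tx": 0, "ty": 3, "tz": 0, "twist": 0}, {"tx": 0, "ty": 2, "tz": 1.5, "twist": 0}, {"tx": 0, "ty": 0, "tz": 2, "twist": 0}, {"tx": 0, "ty": 0, "tz": 1.5, "twist": 0}, {"tx": 0, "ty": 0, "tz": 0, "twist": 0}, {"tx": 0, "ty": 0, "tz": 0, "twist": 0}])

```text
time: 7.28
ee_pos: [0.4671, 0.0945, 0.192]
tcp_rot: [-0.0, 1.0, 0.0, -0.0]
ft_force: [0.9, 0.8, -0.8]
opening: 0.0005
```

```bash
python3 s.py
python3 - <<'E'
from h import *
shot('wrist','w5');shot('top','t5')
W,im=cloud('t5')
m=(W[...,2]>.165)&(W[...,2]<.18)&(W[...,1]>-.02)&(W[...,1]<.2)&(W[...,0]>.41)&(W[...,0]<.62)
print(np.median(W[m],axis=0))
E
```

```text
t 7.2833 p [467.1  94.5 192. ] j [ 0.42  0.08 -0.73  1.85  0.05  1.24 -1.9 ] F [ 0.9  0.8 -0.8] op 0.5
[[ 1.     0.001 -0.   ]
 [ 0.001 -1.     0.   ]
 [-0.    -0.    -1.   ]]
[0.47284101 0.156556   0.17272416]
```

View pics/w5.png

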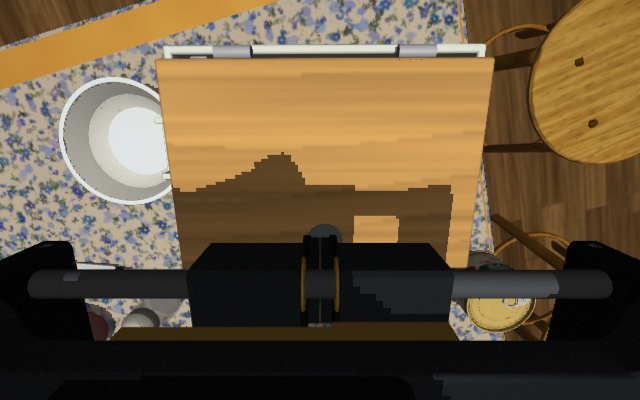

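The wrist view shows the fingertips over the grey disc at (323,235). I'll press now.

Call:
carry_out(series=[{"tx": 0, "ty": 0, "tz": 1.5, "twist": 0}, {"tx": 0, "ty": 0, "tz": 0.4, "twist": 0}, {"tx": 0, "ty": 0, "tz": 0.2, "twist": 0}, {"tx": 0, "ty": 0, "tz": 0.2, "twist": 0}, {"tx": 0, "ty": 0, "tz": 0.1, "twist": 0}, {"tx": 0, "ty": 0, "tz": 0, "twist": 0}])

```text
time: 7.88
ee_pos: [0.4676, 0.0943, 0.168]
tcp_rot: [-0.0, 1.0, -0.0, 0.0]
ft_force: [-2.3, 0.6, 2.8]
opening: 0.0005
```

Call:
carry_out(series=[{"tx": 0, "ty": 0, "tz": 0.1, "twist": 0}, {"tx": 0, "ty": 0, "tz": 0, "twist": 0}])

```text
time: 8.05
ee_pos: [0.4676, 0.0943, 0.1676]
tcp_rot: [0.0, 1.0, -0.0, 0.0]
ft_force: [-6.0, 0.2, 12.7]
opening: 0.0001
```

Call:
carry_out(series=[{"tx": -0.5, "ty": 0, "tz": -2, "twist": 0}, {"tx": -0.5, "ty": 0, "tz": -3.5, "twist": 0}, {"tx": 0, "ty": 0, "tz": -3, "twist": 0}, {"tx": 0, "ty": 0, "tz": 0, "twist": 0}, {"tx": 0, "ty": 0, "tz": 0, "twist": 0}, {"tx": 0, "ty": 0, "tz": 0, "twist": 0}, {"tx": 0, "ty": 0, "tz": 0, "twist": 0}, {"tx": 0, "ty": 0, "tz": 0, "twist": 0}])

```text
time: 8.72
ee_pos: [0.457, 0.0938, 0.2505]
tcp_rot: [0.0, 1.0, -0.0, -0.001]
ft_force: [0.6, -0.1, 0.2]
opening: 0.0007
```

```bash
python3 s.py
python3 - <<'E'
from h import *
shot('wrist','w6');shot('scene','s6')
E
```

```text
t 8.7167 p [457.   93.8 250.5] j [ 0.44  0.   -0.73  1.78  0.    1.36 -1.86] F [ 0.6 -0.1  0.2] op 0.7
[[ 1.    -0.    -0.002]
 [-0.    -1.    -0.   ]
 [-0.002  0.    -1.   ]]
```

View pics/w6.png

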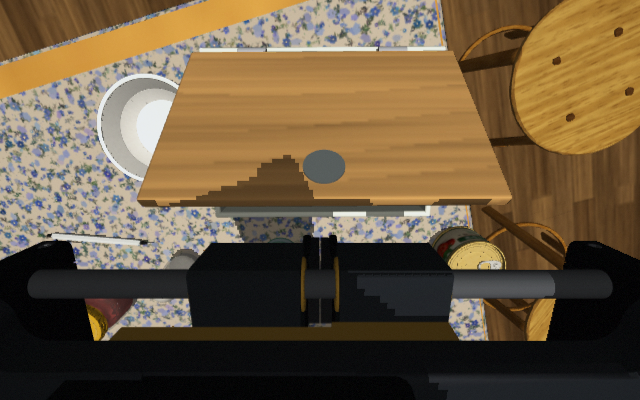

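View pics/s6.png

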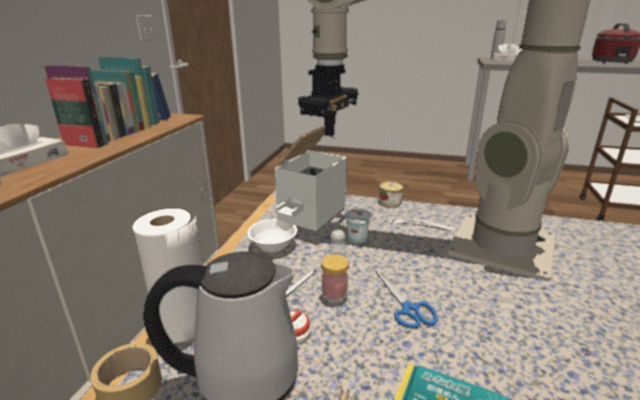

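Run:
```python
from h import *
z=np.load('pics/w6.npz');E=z['E'];print('cam pos',-E[:3,:3].T@E[:3,3])
W,im=cloud('w6')
for v in (70,100,150,190,199,203,207): print(v,W[v,260].round(3),W[v,400].round(3))
```

```text
cam pos [0.53126351 0.09335663 0.4124262 ]
70 [0.561 0.133 0.191] [0.56  0.041 0.192]
100 [0.541 0.13  0.214] [0.541 0.045 0.213]
150 [0.514 0.126 0.243] [0.514 0.05  0.245]
190 [0.496 0.123 0.263] [0.496 0.054 0.264]
199 [0.493 0.122 0.267] [0.493 0.054 0.267]
203 [0.49  0.123 0.265] [0.49  0.054 0.265]
207 [0.454 0.146 0.15 ] [0.455 0.023 0.151]
```

The wrist view shows the flap raised, its front edge at row 203 and the disc at (323,167). The fingers are clear in front of it. I'll push it over backwards.

Call:
carry_out(series=[{"tx": 1.5, "ty": 0, "tz": 0, "twist": 0}, {"tx": 1.5, "ty": 0, "tz": -0.3, "twist": 0}, {"tx": 1.7, "ty": 0, "tz": -0.5, "twist": 0}, {"tx": 1.7, "ty": 0, "tz": -0.5, "twist": 0}, {"tx": 1.7, "ty": 0, "tz": -0.4, "twist": 0}, {"tx": 1.7, "ty": 0, "tz": -0.4, "twist": 0}, {"tx": 1.7, "ty": 0, "tz": -0.2, "twist": 0}, {"tx": 1.7, "ty": 0, "tz": 0, "twist": 0}])

```text
time: 9.48
ee_pos: [0.5903, 0.0939, 0.2743]
tcp_rot: [-0.0, 1.0, -0.0, -0.0]
ft_force: [-0.2, -0.6, 0.5]
opening: 0.0003
```

Call:
carry_out(series=[{"tx": 1.5, "ty": 0, "tz": 0, "twist": 0}, {"tx": 0.5, "ty": 0, "tz": 0, "twist": 0}, {"tx": 0, "ty": 0, "tz": 0, "twist": 0}, {"tx": 0, "ty": 0, "tz": 0, "twist": 0}, {"tx": 0, "ty": 0, "tz": 0, "twist": 0}, {"tx": 0, "ty": 0, "tz": 0, "twist": 0}])

```text
time: 9.98
ee_pos: [0.6088, 0.094, 0.2749]
tcp_rot: [0.0, 1.0, -0.0, 0.0]
ft_force: [-0.5, 0.7, 0.2]
opening: 0.0004
```

```bash
python3 s.py
python3 - <<'E'
from h import *
shot('wrist','w7');shot('scene','s7')
E
```

```text
t 9.9833 p [608.8  94.  274.9] j [ 0.3   0.37 -0.7   1.38  0.24  1.48 -1.96] F [-0.5  0.7  0.2] op 0.4
[[ 1. -0.  0.]
 [-0. -1. -0.]
 [ 0.  0. -1.]]
```

View pics/w7.png

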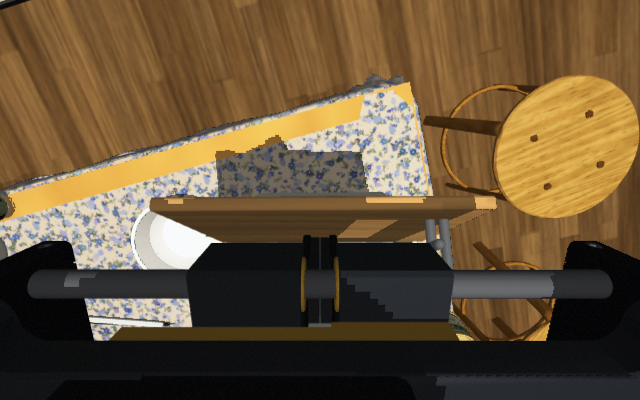

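View pics/s7.png

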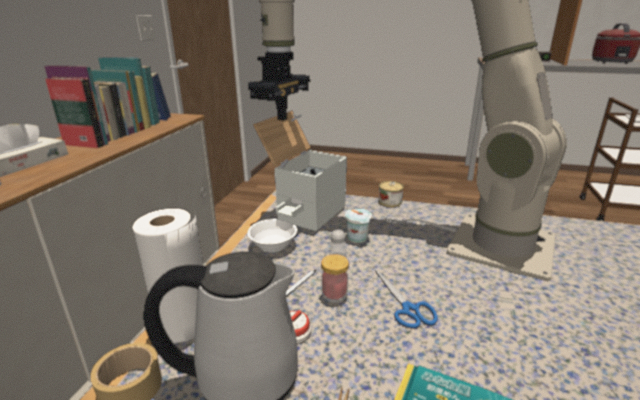

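The wrist view shows the flap tipped back, its edge at row 203 and the pins at (440,235). I'll back off and look at the lever.

Call:
carry_out(series=[{"tx": -3, "ty": -0.7, "tz": 0, "twist": 0}, {"tx": -3, "ty": -0.7, "tz": 0, "twist": 0}, {"tx": -3, "ty": -1, "tz": 0, "twist": 0}, {"tx": -3, "ty": -1, "tz": 0, "twist": 0}, {"tx": -3, "ty": -1, "tz": 0, "twist": 0}, {"tx": -3, "ty": -1, "tz": 0, "twist": 0}, {"tx": 0, "ty": -0.5, "tz": 0, "twist": 0}, {"tx": 0, "ty": 0, "tz": 0, "twist": 0}])

```text
time: 10.75
ee_pos: [0.4284, 0.154, 0.2753]
tcp_rot: [0.001, 1.0, 0.001, 0.001]
ft_force: [1.4, 0.6, -0.0]
opening: 0.0003
```

```bash
python3 s.py
python3 - <<'E'
from h import *
shot('wrist','w8');shot('top','t8')
E
```

```text
t 10.75 p [428.4 154.  275.3] j [ 0.39 -0.04 -0.79  1.77 -0.03  1.41 -1.97] F [ 1.4  0.6 -0. ] op 0.3
[[ 1.     0.001  0.003]
 [ 0.001 -1.    -0.002]
 [ 0.003  0.002 -1.   ]]
```

View pics/w8.png

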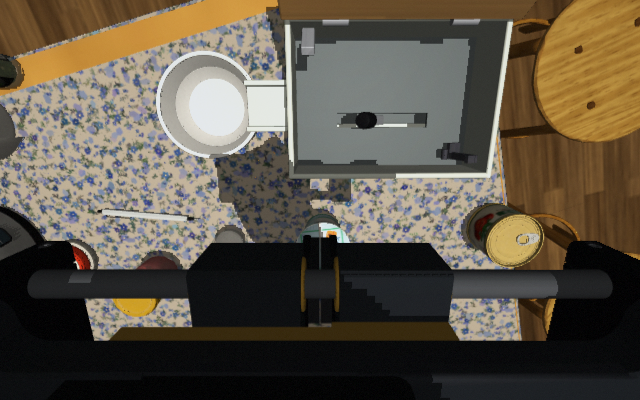

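View pics/t8.png

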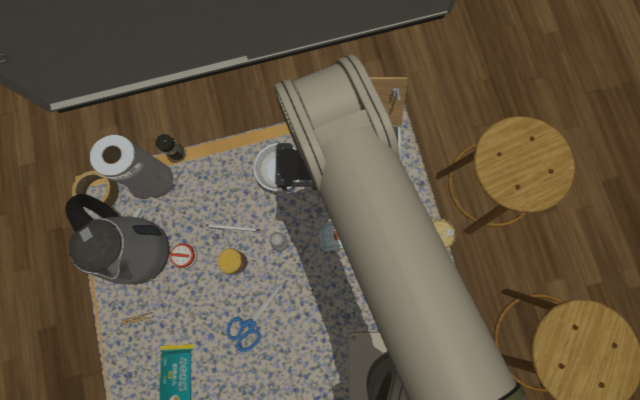

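The wrist view shows the open well, with the black lever grip at (366,120) and its slot running (338–427,121). There is a fitting in the back-left corner at (307,40).

Run:
```python
from h import *
W,im=cloud('w8')
m=(W[...,2]>.125)&(W[...,2]<.162)&(W[...,0]>.47)&(W[...,0]<.53)&(W[...,1]>.03)&(W[...,1]<.165)
print(m.sum(),W[m].min(0),W[m].max(0),W[m].mean(0))
for p in [(120,366),(40,307),(120,300),(120,320),(152,450),(175,400),(22,400),(100,289),(100,500),(150,330),(5,400)]: print(p,W[p].round(3))
```

```text
319 [0.47018468 0.03021948 0.12507344] [0.50706339 0.12171829 0.15627484] [0.49906224 0.10963419 0.1492626 ]
(120, 366) [0.5   0.113 0.154]
(40, 307) [0.558 0.163 0.181]
(120, 300) [0.5   0.173 0.115]
(120, 320) [0.5   0.153 0.115]
(152, 450) [0.469 0.023 0.125]
(175, 400) [0.453 0.082 0.165]
(22, 400) [0.575 0.09  0.161]
(100, 289) [0.516 0.179 0.165]
(100, 500) [0.516 0.002 0.163]
(150, 330) [0.47  0.143 0.114]
(5, 400) [0.58  0.096 0.184]
```

Call:
carry_out(series=[{"tx": 3.5, "ty": 0.2, "tz": 0, "twist": 0}, {"tx": 3.6, "ty": 0.1, "tz": 0, "twist": 0}, {"tx": 0, "ty": 0, "tz": 3, "twist": 0}, {"tx": 0, "ty": 0, "tz": 3, "twist": 0}, {"tx": 0, "ty": 0, "tz": 1.5, "twist": 0}, {"tx": 0, "ty": 0, "tz": 0, "twist": 0}, {"tx": 0, "ty": 0, "tz": 0, "twist": 0}])

```text
time: 11.43
ee_pos: [0.5008, 0.1493, 0.199]
tcp_rot: [-0.0, 1.0, -0.001, -0.001]
ft_force: [-0.1, 1.0, 0.3]
opening: 0.0008
```

```bash
python3 s.py
python3 - <<'E'
from h import *
shot('wrist','w9')
E
```

```text
t 11.4333 p [500.8 149.3 199. ] j [ 0.34  0.2  -0.8   1.73  0.15  1.28 -2.06] F [-0.1  1.   0.3] op 0.8
[[ 1.    -0.001 -0.002]
 [-0.001 -1.     0.   ]
 [-0.002 -0.    -1.   ]]
```

View pics/w9.png

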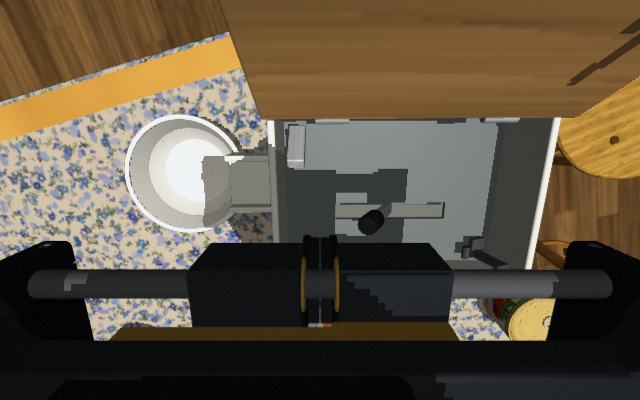

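The wrist view shows the fingers above the well, left of the grip at (370,222), and the camera clear of the flap. I'll go down.

Call:
carry_out(series=[{"tx": 0, "ty": 0, "tz": 2, "twist": 0}, {"tx": 0, "ty": 0, "tz": 2, "twist": 0}, {"tx": 0, "ty": 0, "tz": 1.5, "twist": 0}, {"tx": 0, "ty": 0, "tz": 0.4, "twist": 0}, {"tx": 0, "ty": 0, "tz": 0, "twist": 0}])

```text
time: 11.9
ee_pos: [0.5008, 0.1498, 0.141]
tcp_rot: [-0.0, 1.0, -0.0, 0.0]
ft_force: [0.2, 0.1, 0.2]
opening: 0.0003
```

Call:
carry_out(series=[{"tx": 0, "ty": 0.8, "tz": 0, "twist": 0}, {"tx": 0, "ty": 0.8, "tz": 0, "twist": 0}, {"tx": 0, "ty": 0.8, "tz": 0, "twist": 0}, {"tx": 0, "ty": 0.8, "tz": 0, "twist": 0}, {"tx": 0, "ty": 0.8, "tz": 0, "twist": 0}, {"tx": 0, "ty": 0.5, "tz": 0, "twist": 0}, {"tx": 0, "ty": 0.2, "tz": 0, "twist": 0}, {"tx": 0, "ty": 0, "tz": 0, "twist": 0}])

```text
time: 12.57
ee_pos: [0.5009, 0.1023, 0.1411]
tcp_rot: [0.0, 1.0, -0.001, 0.001]
ft_force: [1.5, 2.5, 2.8]
opening: 0.0005
```

Call:
carry_out(series=[{"tx": 0, "ty": 0.3, "tz": 0, "twist": 0}, {"tx": 0, "ty": 0, "tz": 0, "twist": 0}])

```text
time: 12.73
ee_pos: [0.5006, 0.0999, 0.1407]
tcp_rot: [-0.0, 1.0, -0.0, 0.0]
ft_force: [1.6, 3.3, 3.8]
opening: 0.0003
```

Call:
carry_out(series=[{"tx": 0, "ty": 0.3, "tz": 0, "twist": 0}, {"tx": 0, "ty": 0, "tz": 0, "twist": 0}])

```text
time: 12.9
ee_pos: [0.5006, 0.097, 0.1406]
tcp_rot: [-0.0, 1.0, -0.0, 0.0]
ft_force: [2.0, 2.9, 3.5]
opening: 0.0
```

Call:
carry_out(series=[{"tx": 0, "ty": 0.3, "tz": 0, "twist": 0}, {"tx": 0, "ty": 0, "tz": 0, "twist": 0}])

```text
time: 13.07
ee_pos: [0.5005, 0.094, 0.1404]
tcp_rot: [-0.0, 1.0, -0.0, 0.0]
ft_force: [2.1, 4.2, 0.9]
opening: 0.0002
```

Call:
carry_out(series=[{"tx": 0, "ty": 0.3, "tz": 0, "twist": 0}, {"tx": 0, "ty": 0, "tz": 0, "twist": 0}])

```text
time: 13.23
ee_pos: [0.5002, 0.091, 0.1402]
tcp_rot: [-0.0, 1.0, -0.0, -0.0]
ft_force: [2.5, 4.2, 0.4]
opening: 0.0002
```

Call:
carry_out(series=[{"tx": 0, "ty": 0.3, "tz": 0, "twist": 0}, {"tx": 0, "ty": 0, "tz": 0, "twist": 0}])

```text
time: 13.4
ee_pos: [0.5, 0.0893, 0.1403]
tcp_rot: [-0.001, 1.0, 0.0, -0.0]
ft_force: [1.6, 8.4, -0.4]
opening: 0.0005
```

```bash
python3 s.py
python3 - <<'E'
from h import *
shot('wrist','w10');shot('scene','s10')
E
```

```text
t 13.4 p [500.   89.3 140.3] j [ 0.42  0.22 -0.76  1.84  0.16  1.15 -1.96] F [ 1.6  8.4 -0.4] op 0.5
[[ 1.     0.    -0.001]
 [ 0.    -1.     0.002]
 [-0.001 -0.002 -1.   ]]
```

View pics/w10.png

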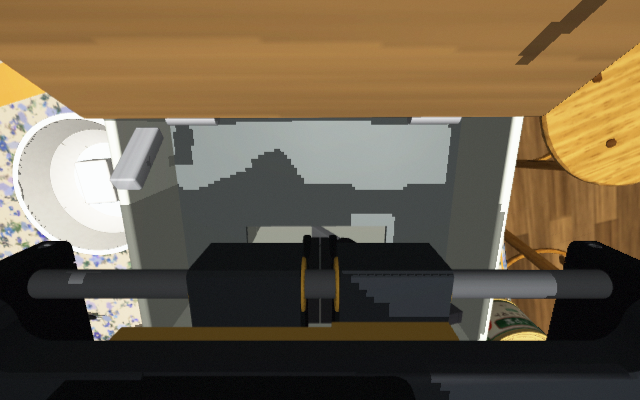

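The side force jumped from 4 to 8 N, so the lever is at its stop. A white block (the tablet) is visible in the bowl at (98,180). I'll push a touch more to confirm, then let the lever back in one motion.

Call:
carry_out(series=[{"tx": 0, "ty": 0.2, "tz": 0, "twist": 0}, {"tx": 0, "ty": 0, "tz": 0, "twist": 0}])

```text
time: 13.67
ee_pos: [0.5, 0.0888, 0.1404]
tcp_rot: [-0.002, 1.0, 0.001, -0.0]
ft_force: [2.0, 13.0, -1.2]
opening: 0.0005
```

Call:
carry_out(series=[{"tx": 0, "ty": -1, "tz": 0, "twist": 0}, {"tx": 0, "ty": -1.5, "tz": 0, "twist": 0}, {"tx": 0, "ty": -1.5, "tz": 0, "twist": 0}, {"tx": 0, "ty": -1.5, "tz": 0, "twist": 0}, {"tx": 0, "ty": -0.6, "tz": 0, "twist": 0}, {"tx": 0, "ty": 0, "tz": 0, "twist": 0}, {"tx": 0, "ty": 0, "tz": -2, "twist": 0}, {"tx": 0, "ty": 0, "tz": -3, "twist": 0}])

```text
time: 14.33
ee_pos: [0.4987, 0.1449, 0.1884]
tcp_rot: [0.001, 1.0, -0.001, -0.003]
ft_force: [0.9, -1.1, -0.1]
opening: 0.0003
```

Call:
carry_out(series=[{"tx": 0, "ty": 0, "tz": -3, "twist": 0}, {"tx": 0, "ty": 0, "tz": -3, "twist": 0}, {"tx": -2, "ty": 0, "tz": -3, "twist": 0}, {"tx": -3, "ty": 0, "tz": 0, "twist": 0}, {"tx": -2.3, "ty": 0, "tz": 0, "twist": 0}, {"tx": 0, "ty": 0, "tz": 0, "twist": 0}, {"tx": 0, "ty": 0, "tz": 0, "twist": 0}])

```text
time: 14.92
ee_pos: [0.4271, 0.1456, 0.2808]
tcp_rot: [0.001, 1.0, -0.001, 0.001]
ft_force: [1.3, -1.1, -0.4]
opening: 0.0007
```

```bash
python3 s.py
python3 - <<'E'
from h import *
shot('wrist','w11');shot('scene','s11')
E
```

```text
t 14.9167 p [427.1 145.6 280.8] j [ 0.42 -0.06 -0.81  1.76 -0.04  1.42 -1.95] F [ 1.3 -1.1 -0.4] op 0.7
[[ 1.    -0.002  0.001]
 [-0.002 -1.    -0.003]
 [ 0.001  0.003 -1.   ]]
```

View pics/w11.png

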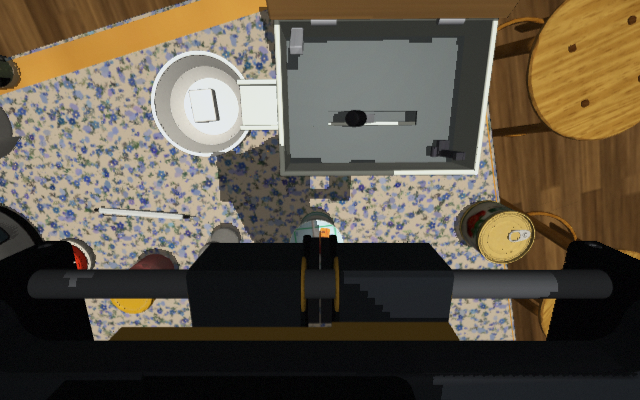

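View pics/s11.png

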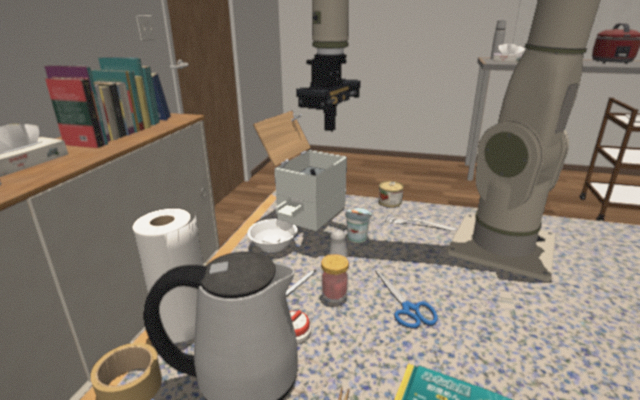

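Run:
```python
from h import *
W,im=cloud('w11')
def reg(n,zl,zh,xl,xh,yl,yh):
    m=(W[...,2]>zl)&(W[...,2]<zh)&(W[...,0]>xl)&(W[...,0]<xh)&(W[...,1]>yl)&(W[...,1]<yh)
    P=(W[m][:,:2]*1000).astype(np.float32);print(n,m.sum(),cv2.minEnclosingCircle(P),W[m].mean(0).round(3),W[m].min(0).round(3),W[m].max(0).round(3))
reg('bowl',.036,.05,.41,.62,.215,.42)
reg('tablet',.017,.03,.49,.54,.26,.31)
reg('lever',.14,.16,.48,.52,.03,.165)
# flap angle from scene
W,im=cloud('s11')
m=(W[...,2]>.19)&(W[...,2]<.275)&(W[...,0]>.56)&(W[...,0]<.7)&(W[...,1]>0)&(W[...,1]<.185)
a=np.polyfit(W[m][:,2],W[m][:,0],1);print(m.sum(),'flap angle',np.pi/2+np.arctan(a[0]))
```

```text
bowl 1722 ((514.6702270507812, 289.8997497558594), 63.05830001831055) [0.518 0.306 0.041] [0.453 0.235 0.036] [0.576 0.352 0.044]
tablet 753 ((515.532470703125, 295.5160827636719), 23.775142669677734) [0.516 0.295 0.022] [0.495 0.279 0.017] [0.536 0.31  0.025]
lever 289 ((499.5431213378906, 111.36869812011719), 10.247797966003418) [0.5   0.113 0.151] [0.493 0.101 0.14 ] [0.507 0.122 0.156]
1445 flap angle 2.083092125118889
```

```bash
python3 -c "
from plant import robot
print(robot.job_done())"
```

```text
the job is handed in; nothing more can be done
None
```

The job is handed in at about 15 s of the 58 s allowed, with one tablet in the bowl and the flap left open. The hand-in reports no verdict, so these are my own last checks.

I slid the bowl under the spout by its rim, then pressed the flap until it sprang up and pushed it back to its stop. I swung the lever once to its stop, where the side force rose from 4 to 13 N with no further travel, and let it return.

| Check | Result |
|---|---|
| Bowl | Upright; axis about 53 mm beyond the spout end |
| Tablet | One, lying flat in the bowl, about 6 mm from its axis |
| Lever | Back where it was before the swing, within about 1 mm |
| Flap | About 2.08 rad, measured from the camera |
| Tub, tin, jar, shaker | Look unmoved in the pictures; I did not re-measure them |
| Robot | Clear of everything |

I could not see the second tablet directly. I take it to be still inside because only one came out. No check failed, but the lever reached its stop about 10 mm further on than I had calculated, probably because the fingertips are thinner than I assumed.

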